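# Lean a cover plate on the blow-off stand and hold the air valve half open

### The arm

A 6-joint arm with a two-finger parallel gripper is mounted at the origin on the work surface. World frame = base frame: x ahead of the robot, y to its left, z up, the work surface at z = 0. Lengths are in m, angles in rad, forces in N, time in s.
With the tool pointing down it reaches from about 0.25 to 0.775 m from the base axis. Payload 4 kg.
Tool frame: the origin (TCP) lies on the centre line of the jaws, within the pads' length; the fingertips stand 8 mm ahead of it and the grasp point (between the pads) lies 11 mm behind it; z points along the fingers, y is the direction in which the jaws open and shut (so a half turn about z gives the same grasp; the last joint's range is limited). The gripper opens to 94 mm and grips with 3 to 60 N. Pads are 16 mm wide; open, the fingers measure 119 mm over their backs; the gripper's body (75 mm by 177 mm) begins 78 mm behind the grasp point.
Start: joints at [1.053, 0.087, 1.371, -0, 1.684, -0.103], TCP at [0.222, 0.503, 0.214] pointing down, gripper open.
Joint ranges: [-3.1, 3.1], [-0.76, 2.03], [0.27, 2.55], [-1.08, 4.22], [0.17, 2.65], [-2.57, 2.57]. Speed limits (rad/s): [2.79, 2.79, 3.14, 3.14, 3.14, 3.14].

### API

Orientations are given as [roll, pitch, yaw] about the fixed x, y, z axes, in that order (R = Rz(yaw) Ry(pitch) Rx(roll)).
In Python, from bench import * gives the robot as it stands.
- The arm moves only by the tool step_arm, never from a script. Its argument "steps" is a list of rows, each an object of numbers: "jaw": the opening, from 0 (shut) to 1 (fully open); "tx", "ty", "tz": the shift along the tool's x, y, z in m; "ax", "ay", "az": the turn, a rotation vector about the tool's x, y, z in rad. In form: [{"jaw": .., "tx": .., "ty": .., "tz": .., "ax": .., "ay": .., "az": ..}, ...]. A call has 1 to 8 rows; each row is the pose to reach, as a shift and turn from the pose measured when the call began, along the tool's axes at that moment; what a row does not reach only later rows make up. A row lasts 1/10 s, in which the tool goes at most 50 mm and 8.59 degrees, less where a joint would pass 70% of its speed; a pose out of reach is approached as far as the arm can. A call with a gripper value outside its range is refused whole. The fingers move at their own pace and stop on an object; the grip force is fixed at half the most. Time passes only in rows, so rows that repeat a pose let the fingers close. It gives the time, the measured TCP pose, the force and the opening at its end, in the units of the state.
- get_obs(): the state, without advancing time (a new reading comes with each control period).
- snapshot(name): name is "scene" or "top" or "wrist"; returns (picture, depth): 420x560x3 uint8, red, green, blue; 420x560 float32, m along the optical axis (not along the pixel's ray), 0 where there is no reading.
- camera_model(name): a dict with "intrinsics" (3x3 intrinsics, pixels), "k1" (the pictures are not rectified: a ray, as slopes to the right and down, at radius r is drawn at 1 + k1 r^2 times it, then the intrinsics apply), "origin" and "orientation" of the camera in the world. Camera axes: x right, y down, z forward; pixel columns grow to the right and rows downward; lengths in m; the calibration is good to about 2 mm. A picture is of the moment at which its call begins: read the wrist's pose just before it. camera_model takes no time and is no camera call; for the wrist camera it gives the pose at the moment of the call.
- close_job(): hands the job in, once; it reports no verdict.
Trained networks look in the newest picture that a camera, given by its name, has taken for a name from the list of things; names that differ only in an ending like _2 or _b are one class to them, and where a whole thing is asked for, a point or a joint stands for the part that bears it (a point fixed in the world has none). Each returns a list of dicts, best first, with "confidence" (0 to 1); they miss things now and then, are a little off and sometimes report something else, mostly with a low value. They report only what shows in the picture. A call takes as long as a camera call. They do not tell look-alikes from the thing itself.
- silhouettes(camera, query): "pixels" (420x560 bool, what is visible of it) and "rect" ([left, top, right, bottom] in pixels, round what is visible of it).
The state is a dict: "time": time; "joint_positions": joint angles; "qvel": joint speeds; "joint_torque": joint torques, N m; "tool_pos": TCP position; "ee_rot": TCP orientation; "wrist_force": force on the tool from outside, world axes, zero at the start; "wrist_torque": the same for the moment, N m; "width": finger opening in m.
Only numpy, scipy, OpenCV 4.12 (cv2) and the standard library are available. Lean on these libraries where they do the work, as an engineer would, in place of code of your own. Each camera call takes 0.05 s, during which the arm holds its last target. There are 200 camera calls.

### The job

Take the tallest of the three aluminium cover plates out of the wooden rack and lean it on the blow-off stand, its lower edge down on the base behind the low lip, its face square to the nozzle and its back against the rod frame, and let go of it. Then press the valve's spring lever half-way down with the fingers (paddle level with the top of the little post beside it) and finish while still holding it there. Leave the other plates and everything else on the bench where they are.

Things in the scene. Friction and masses are not known exactly. Their poses are not given: they have to be found in the camera images.
- tall_plate: the tall flat aluminium cover plate, 8 thick (own x) x 100 wide (own y) x 140 high (own z), about 0.3 kg, free; stands upright on its short edge in one of the rack's slots, 8 mm thickness across the slot. Origin: centre of its lower edge face. The middle, left or right slot varies. The other two plates are shorter
- tall_plate_top (a point): centre of the tall plate's top edge face, 140 above its origin
- rack: fixed plywood block 170 (x) x 110 (y) x 42 high with three open-ended slots running along its own y at x = -60, 0, +60 mm; slots 10 wide, 32 deep, floor 10 above the bench. Origin: centre of the underside. Plates are lifted straight up by the part that stands out
- stand: fixed blow-off stand; origin on the bench below where a plate's foot belongs, own x from rod frame to nozzle. Base slab x -70 to +120, 120 wide, 10 thick. Lip 100 long in y, 10 above the base, inner face at x = +18, 8 thick. The foot stands on the base between frame and lip, near x = 0, faces square to own x; the top leans to -x on the crossbar, 0.3 to 0.5 rad from upright
- crossbar (a point): middle of the stand's level crossbar (steel rod 10 thick, along the stand's y), in the stand's frame at x = -40, 85 above the bench; its uprights stand at y = +-50
- nozzle_tip (a point): tip of the stand's brass nozzle, at x = +68 in its frame, 65 above the bench, pointing at the plate; its post is at x = +105 and reaches 76 above the bench
- valve: fixed valve base: slab 180 (x) x 130 (y) x 8, origin at the centre of its underside. Lever hinge along own y at x = +50, 62 above the bench on a block; the lever points to own -x. A steel post 8 thick stands at x = -52, y = -48, top 78 above the bench: level with the paddle's upper face at the press point when the lever is half-way down
- valve_lever (a joint): angle the lever is pressed down, rad: 0 at rest (rising 0.35 rad above level towards its free end), 0.25 half-way, 0.5 at the lower stop. A spring returns it; pressed 100 from the hinge it takes about 3 N to start, 6 N half-way, 9 N at the stop
- paddle_top (a point): middle of the upper face of the lever's black paddle (55 long, 46 wide, 12 thick), 100 mm along the lever from the hinge and 6 above its centre line: the point to press. It is 102 above the bench at rest, 78 half-way, 53 at the stop; it moves with the lever
- short_plate: bystander: aluminium plate 8 x 100 x 80 high in another slot of the rack; origin at the centre of its foot
- narrow_plate: bystander: aluminium plate 8 x 56 x 90 high in another slot of the rack; origin at the centre of its foot
- tape_roll: bystander: black tape roll lying flat, 90 across, 24 high; origin at underside centre
- screwdriver: bystander: screwdriver lying on the bench, blue handle; about 200 long along own x
- spray_can: bystander: standing can 52 across, 150 high; origin at underside centre
- carton: bystander: cardboard carton 70 x 130 x 75 high; origin at underside centre
- jar: bystander: jar 60 across, 75 high; origin at underside centre
Mind the look-alikes: they are no part of the job. Leave any red look-alike of the valve alone. What is shaped like the tall_plate but black is not meant.

How it is judged:
By the outcome, as a careful person would: the job done as asked, in the order asked, and still so for the second after the job is handed in, while the arm keeps its last pose, push and grip.
It also fails if it takes over 58 s, if anything falls off the work surface, if the arm or the gripper's body presses on something with over 40 N, if the wrist force passes 120 N, or if a joint passes its speed limit or range.

## Working session

There is one attempt and no reset: what is moved stays moved. The work goes in short steps, Python scripts to look and compute and a tool call to move; the robot and the scene stay as the last step left them, time stands still between calls to the robot, and variables do not carry over. Pictures are saved under pics/ and viewed, about 8 in all and at most 12, crops included, and the job is handed in when it is done.

Besides the shell and the picture viewer there is one more tool, called as name(argument=value, ...), one argument or row to a line, values as JSON. step_arm: Moves the arm, as the interface text tells. Its arguments: {"type":"object","properties":{"steps":{"type":"array"}},"required":["steps"]}

```bash
mkdir -p pics; ls; cat > h.py <<'E'
from bench import *
import numpy as np, cv2
from scipy.spatial.transform import Rotation as R
def cam(n):
    m=camera_model(n); K=np.array(m["intrinsics"]); o=np.array(m["orientation"])
    Rm=o if o.shape==(3,3) else R.from_euler('xyz',o).as_matrix()
    return K,m["k1"],np.array(m["origin"]),Rm
def cloud(n,d,c=None):
    K,k1,o,Rm=c or cam(n)
    v,u=np.mgrid[0:d.shape[0],0:d.shape[1]]
    xd=(u-K[0,2])/K[0,0]; yd=(v-K[1,2])/K[1,1]
    x,y=xd.copy(),yd.copy()
    for _ in range(10):
        s=1+k1*(x*x+y*y); x=xd/s;y=yd/s
    P=np.stack([x*d,y*d,d],-1)
    P=P@Rm.T+o
    P[d<=0]=np.nan
    return P
def save(n,img): cv2.imwrite(f"pics/{n}.png",np.ascontiguousarray(img[:,:,::-1]))
E
python3 - <<'E'
from h import *
print(get_obs())
print(camera_model("top"))
for n in ("scene","top"):
    p,d=snapshot(n); save(n+"0",p); np.save(n+"_d.npy",d); np.save(n+"_p.npy",p)
    P=cloud(n,d)
    for q in ["tall_plate","short_plate","narrow_plate","rack","stand","valve","valve_lever","tape_roll","spray_can","carton","jar","screwdriver"]:
        for r in silhouettes(n,q)[:3]:
            m=r["pixels"]; X=P[m]; X=X[~np.isnan(X[:,0])]
            print(n,q,round(r["confidence"],2),np.round(r["rect"]),m.sum(), np.round(np.median(X,0),3) if len(X) else None, np.round(np.percentile(X,[2,98],axis=0),3).tolist() if len(X) else None)
E
```

```text
pics
{'time': 0.0, 'joint_positions': array([ 1.05289360e+00,  8.79490568e-02,  1.37222296e+00, -1.97453963e-05,
        1.68358114e+00, -1.03121560e-01]), 'qvel': array([ 0.0010219 , -0.00204763, -0.00084045, -0.00055067,  0.00089677,
        0.00152091]), 'joint_torque': array([-9.74674276e-05, -3.40184712e+01, -3.02426684e+01,  7.18412362e-02,
        3.28742468e-02, -1.59885171e-04]), 'tool_pos': array([0.22140787, 0.50290082, 0.21232327]), 'ee_rot': array([-3.13944161e+00, -2.02878841e-04,  2.72680906e+00]), 'wrist_force': array([-0.80788362, -0.81845013,  0.32695947]), 'wrist_torque': array([0.00195117, 0.04952016, 0.00791437]), 'width': 0.09370880544542394}
{'intrinsics': array([[542.66439654,   0.        , 273.43049379],
       [  0.        , 542.66439654, 204.00926673],
       [  0.        ,   0.        ,   1.        ]]), 'k1': -0.02552256561036443, 'origin': array([ 0.4445051 , -0.06882607,  1.47653913]), 'orientation': array([-3.07261469, -0.01420038, -1.55903389])}
scene tall_plate 0.93 [ 78. 240. 147. 285.] 2151 [ 0.501 -0.444  0.081] [[0.492, -0.491, 0.004], [0.51, -0.3
[... 3655 characters left out ...]
], [0.58, -0.003, 0.112]]
top tape_roll 0.24 [196.  94. 221. 124.] 561 [0.776 0.082 0.144] [[0.761, 0.06, 0.017], [0.807, 0.108, 0.155]]
top spray_can 0.67 [195.  94. 220. 122.] 566 [0.776 0.081 0.144] [[0.761, 0.06, 0.011], [0.806, 0.106, 0.155]]
top carton 0.67 [266. 100. 318. 142.] 1574 [ 0.767 -0.131  0.075] [[0.731, -0.194, 0.009], [0.811, -0.068, 0.081]]
top carton 0.21 [329. 221. 373. 232.] 151 [ 0.483 -0.287  0.15 ] [[0.47, -0.343, 0.004], [0.499, -0.233, 0.155]]
top jar 0.82 [166. 104. 187. 130.] 485 [0.767 0.172 0.073] [[0.745, 0.149, 0.014], [0.796, 0.201, 0.08]]
top screwdriver 0.76 [294. 244. 300. 311.] 414 [ 0.388 -0.15   0.022] [[0.276, -0.165, -0.002], [0.436, -0.135, 0.031]]
```

```bash
python3 - <<'E'
from h import *
a=np.load("scene_p.npy"); b=np.load("top_p.npy")
s=cv2.resize(a[140:385,60:480],(800,467),interpolation=2)
save("c1",s)
save("c2",cv2.resize(b[80:340,100:450],(800,594),interpolation=2))
E
```

```text
(no output)
```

View pics/c1.png

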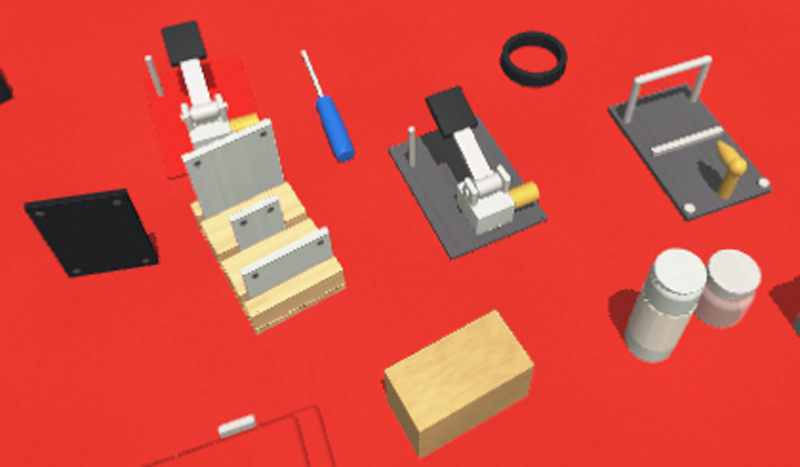

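View pics/c2.png

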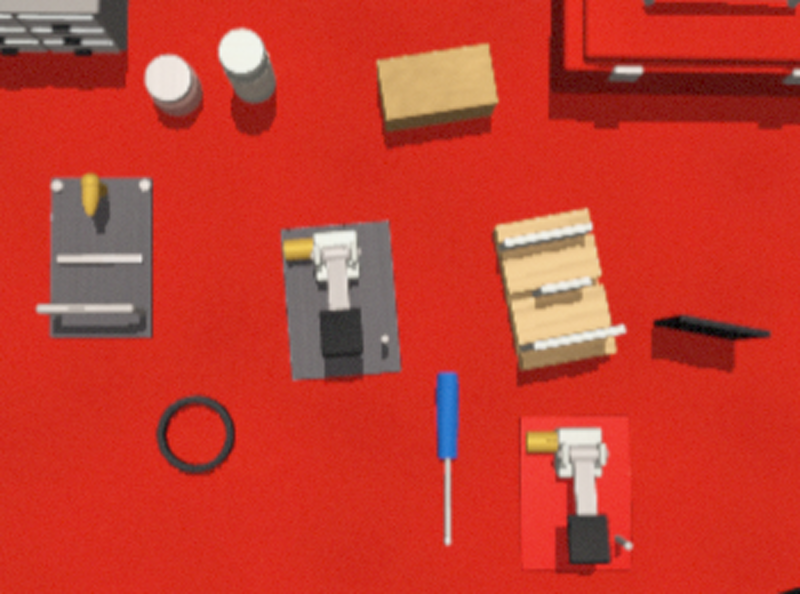

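The scene shows the silver tall plate in the near slot at crop (235,165). The black look-alike plate is at (90,230) and the red valve look-alike is behind the rack. The grey valve is at about (465,170) and the stand at (690,140). Next I fit the poses.

```bash
cat >> h.py <<'E'
def sil(n,q,P,near):
    best=None
    for r in silhouettes(n,q):
        X=P[r["pixels"]]; X=X[~np.isnan(X[:,0])]
        if len(X) and np.linalg.norm(np.median(X,0)[:2]-near)<.06: return X
def line(X):
    vx,vy,x0,y0=cv2.fitLine(X[:,:2].astype(np.float32),cv2.DIST_HUBER,0,.001,.001).ravel()
    return np.array([vx,vy]),np.array([x0,y0])
E
python3 - <<'E'
from h import *
for n in ("scene","top"):
    p,d=snapshot(n); P=cloud(n,d); print(n,cam(n)[2])
    F=P.reshape(-1,3); F=F[~np.isnan(F[:,0])]
    def box(x0,x1,y0,y1,z0,z1): return F[(F[:,0]>x0)&(F[:,0]<x1)&(F[:,1]>y0)&(F[:,1]<y1)&(F[:,2]>z0)&(F[:,2]<z1)]
    def rep(nm,X):
        if len(X)<8: print(nm,len(X));return
        v,c=line(X); t=(X[:,:2]-c)@v; lo,hi=np.percentile(t,[1,99])
        print(nm,len(X),"yaw",round(np.degrees(np.arctan2(v[1],v[0])),1),"mid",np.round(c+v*(lo+hi)/2,4),"len",round(hi-lo,4),"z",np.round(np.percentile(X[:,2],[5,50,95]),4))
    rep("tall",box(.45,.52,-.345,-.22,.105,.17))
    rep("tall_low",box(.45,.52,-.345,-.22,.055,.1))
    rep("short",box(.57,.64,-.32,-.2,.05,.1))
    rep("narrow",box(.52,.57,-.32,-.2,.05,.11))
    rep("crossbar",box(.49,.56,.18,.34,.08,.1))
    rep("lip",box(.55,.62,.19,.33,.0155,.03))
    rep("nozzle",box(.6,.72,.2,.32,.055,.085))
    for nm,q,near,zr in (("stand","stand",(.574,.26),(.003,.016)),("valve","valve",(.525,-.024),(.002,.014)),("rack","rack",(.54,-.27),(.035,.05))):
        X=sil(n,q,P,np.array(near))
        if X is None: print(nm,"none");continue
        X=X[(X[:,2]>zr[0])&(X[:,2]<zr[1])]
        print(nm,len(X),cv2.minAreaRect((X[:,:2]*1000).astype(np.float32)),np.median(X[:,2]))
    rep("lever_pad",box(.44,.60,-.06,.02,.085,.13)); rep("lever",box(.44,.60,-.045,-.0,.06,.13))
    X=box(.42,.5,-.1,-.055,.05,.09); print("post",len(X),np.median(X,0) if len(X) else 0)
E
```

```text
scene [ 1.08564467 -0.28113685  0.84316005]
tall 785 yaw -78.5 mid [ 0.487  -0.2821] len 0.0976 z [0.1083 0.1322 0.1489]
tall_low 601 yaw -78.7 mid [ 0.4872 -0.2821] len 0.0978 z [0.0574 0.0782 0.0976]
short 658 yaw -78.7 mid [ 0.604 -0.257] len 0.0975 z [0.0524 0.0763 0.0897]
narrow 444 yaw -79.0 mid [ 0.5467 -0.2753] len 0.0548 z [0.0537 0.0806 0.0994]
crossbar 185 yaw -89.0 mid [0.5135 0.2606] len 0.1081 z [0.0819 0.0872 0.0902]
lip 139 yaw -89.4 mid [0.5743 0.2618] len 0.0991 z [0.0158 0.0183 0.0211]
nozzle 168 yaw 1.1 mid [0.6435 0.26  ] len 0.0465 z [0.0598 0.07   0.0747]
stand 2759 ((576.3854370117188, 261.67010498046875), (191.9651336669922, 123.24331665039062), 1.3310537338256836) 0.008618917377750113
valve 2217 ((528.574462890625, -22.32293701171875), (183.46694946289062, 130.7700653076172), 5.165531158447266) 0.006423953256785686
rack 1531 ((545.7982177734375, -272.70404052734375), (165.8258056640625, 108.65058135986328), 10.952855110168457) 0.040354686327936706
lever_pad 516 yaw 6.9 mid [ 0.4953 -0.0266] len 0.0615 z [0.0862 0.0979 0.1077]
lever 867 yaw 0.8 mid [ 0.5279 -
[... 503 characters left out ...]
z [0.0158 0.019  0.024 ]
nozzle 122 yaw 1.5 mid [0.6401 0.2628] len 0.0475 z [0.065  0.073  0.0779]
stand 2525 ((576.4053955078125, 264.8385314941406), (188.83798217773438, 125.77361297607422), 0.6955491900444031) 0.01009394154754184
valve 1988 ((525.8970336914062, -22.125869750976562), (180.2577667236328, 131.5752716064453), 5.073612213134766) 0.008229428422705687
rack 2044 ((540.7305297851562, -272.229736328125), (167.6409454345703, 110.95491027832031), 11.12106704711914) 0.042480604026123636
lever_pad 430 yaw 4.7 mid [ 0.4934 -0.0249] len 0.0704 z [0.0868 0.1007 0.111 ]
lever 660 yaw 1.7 mid [ 0.5208 -0.0225] len 0.1257 z [0.0672 0.0927 0.1096]
post 8 [ 0.47796463 -0.07430738  0.08043303]
```

```bash
cat >> h.py <<'E'
def rel(pos,rpy):
    o=get_obs(); R0=R.from_euler('xyz',o["ee_rot"]); Rt=R.from_euler('xyz',rpy) if not isinstance(rpy,R) else rpy
    t=R0.inv().apply(np.array(pos)-o["tool_pos"]); a=(R0.inv()*Rt).as_rotvec()
    print("t=%.1f"%o["time"],"pos",np.round(o["tool_pos"],4),"rpy",np.round(o["ee_rot"],3),"F",np.round(o["wrist_force"],1),"w",round(o["width"],4))
    print("shift",np.round(t,4),"turn",np.round(a,3),"jp",np.round(o["joint_positions"],2))
E
python3 -c "
from h import *
rel([.4835,-.2825,.24],[np.pi,0,np.radians(101.3)])"
```

```text
t=1.7 pos [0.2217 0.5034 0.2135] rpy [3.142 0.    2.727] F [0.1 0.4 0.3] w 0.094
shift [-0.5563 -0.6137 -0.0265] turn [0.    0.    0.959] jp [ 1.05  0.09  1.37 -0.    1.68 -0.1 ]
```

step_arm(
  steps=[
    {"jaw": 0.45, "tx": -0.556, "ty": -0.614, "tz": -0.026, "ax": 0, "ay": 0, "az": 0.959},
    {"jaw": 0.45, "tx": -0.556, "ty": -0.614, "tz": -0.026, "ax": 0, "ay": 0, "az": 0.959},
    {"jaw": 0.45, "tx": -0.556, "ty": -0.614, "tz": -0.026, "ax": 0, "ay": 0, "az": 0.959},
    {"jaw": 0.45, "tx": -0.556, "ty": -0.614, "tz": -0.026, "ax": 0, "ay": 0, "az": 0.959},
    {"jaw": 0.45, "tx": -0.556, "ty": -0.614, "tz": -0.026, "ax": 0, "ay": 0, "az": 0.959},
    {"jaw": 0.45, "tx": -0.556, "ty": -0.614, "tz": -0.026, "ax": 0, "ay": 0, "az": 0.959},
    {"jaw": 0.45, "tx": -0.556, "ty": -0.614, "tz": -0.026, "ax": 0, "ay": 0, "az": 0.959},
    {"jaw": 0.45, "tx": -0.556, "ty": -0.614, "tz": -0.026, "ax": 0, "ay": 0, "az": 0.959},
  ],
)

```text
time: 2.5
tool_pos: [0.348, 0.1222, 0.2265]
ee_rot: [3.14, -0.0, 1.767]
wrist_force: [0.8, -0.2, 0.1]
width: 0.0426
```

```bash
python3 -c "
from h import *
rel([.4835,-.2825,.24],[np.pi,0,np.radians(101.3)])"
```

```text
t=2.5 pos [0.348  0.1222 0.2265] rpy [ 3.14  -0.     1.767] F [ 0.8 -0.2  0.1] w 0.0426
shift [-0.4234  0.0539 -0.0135] turn [ 0.002 -0.    -0.001] jp [ 0.18 -0.33  1.72  0.    1.75 -0.01]
```

step_arm(
  steps=[
    {"jaw": 0.45, "tx": -0.423, "ty": 0.054, "tz": -0.013},
    {"jaw": 0.45, "tx": -0.423, "ty": 0.054, "tz": -0.013},
    {"jaw": 0.45, "tx": -0.423, "ty": 0.054, "tz": -0.013},
    {"jaw": 0.45, "tx": -0.423, "ty": 0.054, "tz": -0.013},
    {"jaw": 0.45, "tx": -0.423, "ty": 0.054, "tz": -0.013},
    {"jaw": 0.45, "tx": -0.423, "ty": 0.054, "tz": -0.013},
    {"jaw": 0.45, "tx": -0.423, "ty": 0.054, "tz": -0.013},
    {"jaw": 0.45, "tx": -0.423, "ty": 0.054, "tz": -0.013},
  ],
)

```text
invalid input
```

step_arm(
  steps=[
    {"jaw": 0.45, "tx": -0.03, "ty": 0.003},
    {"jaw": 0.45, "tx": -0.03, "ty": 0.003},
  ],
)

```text
invalid input
```

```bash
python3 - <<'E'
from h import *
rel([.4835,-.2825,.24],[np.pi,0,np.radians(101.3)])
c=cam("wrist"); p,d=snapshot("wrist"); P=cloud("wrist",d,c); save("w1",p)
F=P.reshape(-1,3); F=F[~np.isnan(F[:,0])]
X=F[(F[:,2]>.14)&(F[:,2]<.16)&(abs(F[:,0]-.48)<.05)]
print(len(X))
if len(X)>8:
    print(cv2.minAreaRect((X[:,:2]*1000).astype(np.float32)),np.median(X,0)); v,q=line(X);print(np.degrees(np.arctan2(v[1],v[0])),q)
E
```

```text
t=2.5 pos [0.348  0.1222 0.2265] rpy [ 3.14  -0.     1.767] F [ 0.8 -0.2  0.1] w 0.0426
shift [-0.4234  0.0539 -0.0135] turn [ 0.002 -0.    -0.001] jp [ 0.18 -0.33  1.72  0.    1.75 -0.01]
0
```

View pics/w1.png

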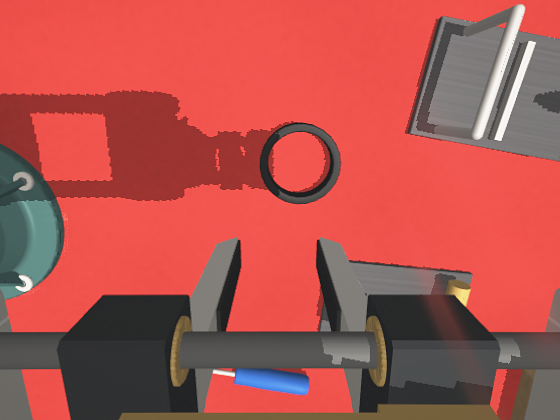

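Those rows were refused because every key is needed, so the picture still shows the mid-way pose: tape roll at (300,163), stand upper right.

step_arm(
  steps=[
    {"jaw": 0.45, "tx": -0.423, "ty": 0.054, "tz": -0.013, "ax": 0, "ay": 0, "az": 0},
    {"jaw": 0.45, "tx": -0.423, "ty": 0.054, "tz": -0.013, "ax": 0, "ay": 0, "az": 0},
    {"jaw": 0.45, "tx": -0.423, "ty": 0.054, "tz": -0.013, "ax": 0, "ay": 0, "az": 0},
    {"jaw": 0.45, "tx": -0.423, "ty": 0.054, "tz": -0.013, "ax": 0, "ay": 0, "az": 0},
    {"jaw": 0.45, "tx": -0.423, "ty": 0.054, "tz": -0.013, "ax": 0, "ay": 0, "az": 0},
    {"jaw": 0.45, "tx": -0.423, "ty": 0.054, "tz": -0.013, "ax": 0, "ay": 0, "az": 0},
    {"jaw": 0.45, "tx": -0.423, "ty": 0.054, "tz": -0.013, "ax": 0, "ay": 0, "az": 0},
    {"jaw": 0.45, "tx": -0.423, "ty": 0.054, "tz": -0.013, "ax": 0, "ay": 0, "az": 0},
  ],
)

```text
time: 3.35
tool_pos: [0.4707, -0.2584, 0.2415]
ee_rot: [3.139, 0.007, 1.755]
wrist_force: [1.4, 0.6, 0.5]
width: 0.0424
```

```bash
python3 - <<'E'
from h import *
rel([.4835,-.2825,.24],[np.pi,0,np.radians(101.3)])
c=cam("wrist"); p,d=snapshot("wrist"); P=cloud("wrist",d,c); save("w2",p)
F=P.reshape(-1,3); F=F[~np.isnan(F[:,0])]
X=F[(F[:,2]>.14)&(F[:,2]<.16)&(abs(F[:,0]-.48)<.05)&(abs(F[:,1]+.28)<.07)]
print(len(X))
if len(X)>8:
    print(cv2.minAreaRect((X[:,:2]*1000).astype(np.float32)),np.median(X,0)); v,q=line(X);print(np.degrees(np.arctan2(v[1],v[0])),q)
E
```

```text
t=3.4 pos [ 0.4707 -0.2584  0.2415] rpy [3.139 0.007 1.755] F [1.4 0.6 0.5] w 0.0424
shift [-0.026   0.0082  0.0017] turn [ 0.003  0.007 -0.013] jp [-0.61  0.05  1.36 -0.    1.73 -0.79]
1152
((482.0670471191406, -281.3385925292969), (8.052947044372559, 99.91634368896484), 11.36660385131836) [ 0.48146637 -0.27766179  0.15135078]
-78.35944 [ 0.48146206 -0.27849808]
```

```bash
python3 -c "
from h import *
rel([.4825,-.2815,.126],[np.pi,0,np.radians(101.5)])"
```

```text
t=3.4 pos [ 0.4719 -0.2655  0.2394] rpy [3.141 0.012 1.75 ] F [ 2.6 -4.6 -0.3] w 0.042
shift [-0.0163  0.0075  0.1136] turn [ 0.     0.012 -0.022] jp [-0.61  0.06  1.35 -0.01  1.72 -0.79]
```

step_arm(
  steps=[
    {"jaw": 0.45, "tx": -0.016, "ty": 0.0075, "tz": 0.03, "ax": 0, "ay": 0.012, "az": -0.022},
    {"jaw": 0.45, "tx": -0.016, "ty": 0.0075, "tz": 0.04, "ax": 0, "ay": 0.012, "az": -0.022},
    {"jaw": 0.45, "tx": -0.016, "ty": 0.0075, "tz": 0.04, "ax": 0, "ay": 0.012, "az": -0.022},
    {"jaw": 0.45, "tx": -0.016, "ty": 0.0075, "tz": 0.04, "ax": 0, "ay": 0.012, "az": -0.022},
    {"jaw": 0.45, "tx": -0.016, "ty": 0.0075, "tz": 0.04, "ax": 0, "ay": 0.012, "az": -0.022},
  ],
)

```text
time: 3.9
tool_pos: [0.4827, -0.2795, 0.2016]
ee_rot: [3.139, 0.002, 1.773]
wrist_force: [-0.2, -0.6, -0.8]
width: 0.0422
```

```bash
python3 - <<'E'
from h import *
c=cam("wrist"); p,d=snapshot("wrist"); P=cloud("wrist",d,c); save("w2",p)
F=P.reshape(-1,3); F=F[~np.isnan(F[:,0])]
X=F[(F[:,2]>.14)&(F[:,2]<.16)&(abs(F[:,0]-.48)<.05)&(abs(F[:,1]+.28)<.07)]
print(len(X))
if len(X)>8: print(cv2.minAreaRect((X[:,:2]*1000).astype(np.float32)),np.median(X,0))
rel([.4825,-.2815,.126],[np.pi,0,np.radians(101.5)])
E
```

```text
1618
((482.34576416015625, -281.31256103515625), (8.100092887878418, 99.78887939453125), 11.436380386352539) [ 0.48126428 -0.27644708  0.15135913]
t=4.0 pos [ 0.4827 -0.2796  0.2016] rpy [3.139e+00 2.000e-03 1.773e+00] F [0.2 0.3 0.7] w 0.0424
shift [-0.0016 -0.0008  0.0756] turn [0.003 0.002 0.001] jp [-0.63  0.1   1.38  0.    1.66 -0.83]
```

View pics/w2.png

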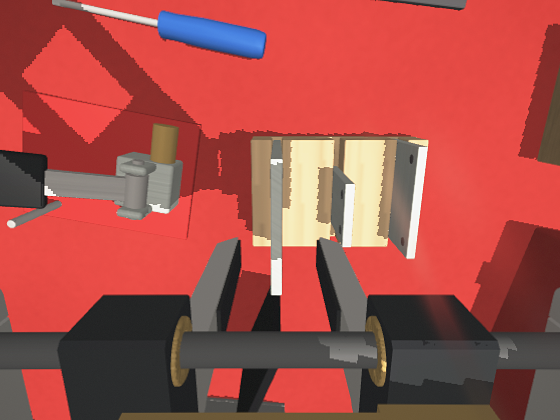

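The plate's top edge (column 276, rows 150–295) lies centred between the fingers. Now I go down, grip and lift.

step_arm(
  steps=[
    {"jaw": 0.45, "tx": -0.0015, "ty": -0.0005, "tz": 0.035, "ax": 0, "ay": 0, "az": 0},
    {"jaw": 0.45, "tx": -0.0015, "ty": -0.0005, "tz": 0.065, "ax": 0, "ay": 0, "az": 0},
    {"jaw": 0.45, "tx": -0.0015, "ty": -0.0005, "tz": 0.0755, "ax": 0, "ay": 0, "az": 0},
    {"jaw": 0.45, "tx": -0.0015, "ty": -0.0005, "tz": 0.0755, "ax": 0, "ay": 0, "az": 0},
    {"jaw": 0, "tx": -0.0015, "ty": -0.0005, "tz": 0.0755, "ax": 0, "ay": 0, "az": 0},
    {"jaw": 0, "tx": -0.0015, "ty": -0.0005, "tz": 0.0755, "ax": 0, "ay": 0, "az": 0},
    {"jaw": 0, "tx": -0.0015, "ty": -0.0005, "tz": 0.0755, "ax": 0, "ay": 0, "az": 0},
    {"jaw": 0, "tx": -0.0015, "ty": -0.0005, "tz": 0.0755, "ax": 0, "ay": 0, "az": 0},
  ],
)

```text
time: 4.75
tool_pos: [0.4833, -0.2817, 0.1273]
ee_rot: [3.137, 0.004, 1.773]
wrist_force: [0.6, -0.2, -0.1]
width: 0.0138
```

step_arm(
  steps=[
    {"jaw": 0, "tx": 0, "ty": 0, "tz": 0, "ax": 0, "ay": 0, "az": 0},
    {"jaw": 0, "tx": 0, "ty": 0, "tz": -0.02, "ax": 0, "ay": 0, "az": 0},
    {"jaw": 0, "tx": 0, "ty": 0, "tz": -0.04, "ax": 0, "ay": 0, "az": 0},
    {"jaw": 0, "tx": 0, "ty": 0, "tz": -0.06, "ax": 0, "ay": 0, "az": 0},
    {"jaw": 0, "tx": 0, "ty": 0, "tz": -0.09, "ax": 0, "ay": 0, "az": 0},
    {"jaw": 0, "tx": 0, "ty": 0, "tz": -0.13, "ax": 0, "ay": 0, "az": 0},
    {"jaw": 0, "tx": 0, "ty": 0, "tz": -0.16, "ax": 0, "ay": 0, "az": 0},
    {"jaw": 0, "tx": 0, "ty": 0, "tz": -0.16, "ax": 0, "ay": 0, "az": 0},
  ],
)

```text
time: 5.55
tool_pos: [0.484, -0.2823, 0.2923]
ee_rot: [3.131, 0.01, 1.773]
wrist_force: [1.0, -0.8, -1.9]
width: 0.0078
```

```bash
cat >> h.py <<'E'
def place(x,y,z,th,yaw=np.radians(1.1),L=.116,O=(.5505,.262)):
    "tool pose so that plate origin sits at stand x,y,z (z above bench), tilt th"
    Rp=R.from_euler('z',yaw)*R.from_euler('y',-th)
    M=R.from_matrix(np.array([[0,1,0],[1,0,0],[0,0,-1.]]))
    o=np.array([*O,0])+R.from_euler('z',yaw).apply([x,y,z])
    rel(o+Rp.apply([0,0,L]),Rp*M)
E
python3 -c "
from h import *
rel([.50,.08,.29],[np.pi,0,np.radians(91.1)])"
```

```text
t=5.5 pos [ 0.484  -0.2823  0.2923] rpy [3.131 0.01  1.773] F [ 1.  -0.8 -1.9] w 0.0078
shift [ 0.3517  0.0884 -0.0005] turn [0.011 0.009 0.183] jp [-0.63  0.1   1.2   0.    1.82 -0.83]
```

step_arm(
  steps=[
    {"jaw": 0, "tx": 0.04, "ty": 0.01, "tz": 0, "ax": 0, "ay": 0, "az": 0.03},
    {"jaw": 0, "tx": 0.09, "ty": 0.022, "tz": 0, "ax": 0, "ay": 0, "az": 0.05},
    {"jaw": 0, "tx": 0.14, "ty": 0.035, "tz": 0, "ax": 0.01, "ay": 0.01, "az": 0.08},
    {"jaw": 0, "tx": 0.19, "ty": 0.048, "tz": 0, "ax": 0.01, "ay": 0.01, "az": 0.1},
    {"jaw": 0, "tx": 0.24, "ty": 0.06, "tz": 0, "ax": 0.01, "ay": 0.01, "az": 0.13},
    {"jaw": 0, "tx": 0.29, "ty": 0.073, "tz": 0, "ax": 0.01, "ay": 0.01, "az": 0.16},
    {"jaw": 0, "tx": 0.33, "ty": 0.084, "tz": 0, "ax": 0.01, "ay": 0.01, "az": 0.183},
    {"jaw": 0, "tx": 0.352, "ty": 0.088, "tz": 0, "ax": 0.011, "ay": 0.009, "az": 0.183},
  ],
)

```text
time: 6.35
tool_pos: [0.4983, 0.0841, 0.286]
ee_rot: [-3.137, -0.001, 1.594]
wrist_force: [-0.8, -0.3, -3.0]
width: 0.0076
```

step_arm(
  steps=[
    {"jaw": 0, "tx": 0.02, "ty": 0, "tz": 0, "ax": 0, "ay": 0, "az": 0},
    {"jaw": 0, "tx": 0.02, "ty": 0, "tz": 0, "ax": 0, "ay": 0, "az": 0},
    {"jaw": 0, "tx": 0.02, "ty": 0, "tz": 0, "ax": 0, "ay": 0, "az": 0},
  ],
)

```text
time: 6.65
tool_pos: [0.4971, 0.1041, 0.2834]
ee_rot: [-3.133, -0.0, 1.595]
wrist_force: [0.6, -0.4, -3.1]
width: 0.0077
```

```bash
python3 - <<'E'
from h import *
o=get_obs(); c=cam("wrist"); p,d=snapshot("wrist"); P=cloud("wrist",d,c)
F=P.reshape(-1,3); F=F[~np.isnan(F[:,0])]
def box(x0,x1,y0,y1,z0,z1,F=F): return F[(F[:,0]>x0)&(F[:,0]<x1)&(F[:,1]>y0)&(F[:,1]<y1)&(F[:,2]>z0)&(F[:,2]<z1)]
def rep(nm,X):
    if len(X)<8: print(nm,len(X));return
    r=cv2.minAreaRect((X[:,:2]*1000).astype(np.float32)); v,q=line(X)
    print(nm,len(X),np.round(r[0],1),np.round(r[1],1),round(r[2],1),"yaw",np.degrees(np.arctan2(v[1],v[0])).round(1),"z",np.round(np.percentile(X[:,2],[5,50,95]),4))
rep("crossbar",box(.49,.56,.18,.34,.078,.1)); rep("lip",box(.55,.60,.19,.33,.0165,.03)); rep("slab",box(.45,.7,.18,.34,.006,.0135)); rep("nozzle",box(.61,.66,.2,.32,.055,.09))
p2,d2=snapshot("scene"); P=cloud("scene",d2); F2=P.reshape(-1,3); F2=F2[~np.isnan(F2[:,0])]
X=box(o["tool_pos"][0]-.03,o["tool_pos"][0]+.03,o["tool_pos"][1]-.07,o["tool_pos"][1]+.07,.14,.26,F2)
rep("plate",X); print(X[:,2].min(), np.percentile(X[:,1],[1,99]))
c,*_=np.linalg.lstsq(np.c_[X[:,1:],np.ones(len(X))],X[:,0],rcond=None); print("plane x=",c)
m=cv2.hconcat([p,p2]); save("w3",cv2.resize(m,(800,300)))
rel([.50,.08,.29],[np.pi,0,np.radians(91.1)])
E
```

```text
crossbar 847 [510.3 245.4] [ 9.9 75.5] 1.8 yaw -88.8 z [0.0877 0.0904 0.0922]
lip 625 [571.5 258.4] [ 8.6 90. ] 1.3 yaw -88.7 z [0.0185 0.0211 0.0226]
slab 12494 [575.2 254.7] [188.8 102.1] 1.2 yaw -2.0 z [0.0098 0.0113 0.0127]
nozzle 883 [638.4 265.7] [20.7 43. ] 88.8 yaw -0.6 z [0.067  0.0735 0.0768]
plate 1409 [498.9 101.1] [ 11.5 101.4] 0.6 yaw -88.4 z [0.1713 0.2156 0.2559]
0.16345318870673176 [0.05133438 0.15010161]
plane x= [-0.02450157 -0.00073238  0.5040446 ]
t=6.8 pos [0.4976 0.1033 0.2847] rpy [-3.135e+00 -1.000e-03  1.593e+00] F [ 0.1 -0.2 -3.5] w 0.0077
shift [-0.0233  0.0019 -0.0053] turn [-0.007 -0.001  0.003] jp [ 0.09 -0.    1.33  0.    1.83  0.07]
```

View pics/w3.png

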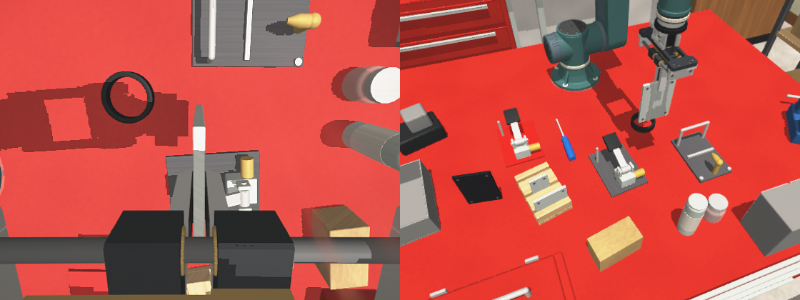

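The wrist view (left) shows the plate held upright and centred in the jaws, with the stand's bar at (211,30) and lip at (248,25). The scene view shows everything else undisturbed.

```bash
sed -i 's/O=(.5505,.262)/O=(.550,.262)/;s/L=.116,/L=.117,/' h.py; python3 -c "
from h import *
place(.008,.001,.13,.4)"
```

```text
t=6.8 pos [0.4976 0.1033 0.2847] rpy [-3.135e+00 -1.000e-03  1.593e+00] F [ 0.1 -0.2 -3.5] w 0.0077
shift [0.1586 0.0186 0.0469] turn [-0.407 -0.001  0.003] jp [ 0.09 -0.    1.33  0.    1.83  0.07]
```

step_arm(
  steps=[
    {"jaw": 0, "tx": 0.025, "ty": 0.003, "tz": 0.005, "ax": -0.06, "ay": 0, "az": 0},
    {"jaw": 0, "tx": 0.05, "ty": 0.006, "tz": 0.01, "ax": -0.13, "ay": 0, "az": 0},
    {"jaw": 0, "tx": 0.08, "ty": 0.009, "tz": 0.02, "ax": -0.2, "ay": 0, "az": 0},
    {"jaw": 0, "tx": 0.11, "ty": 0.013, "tz": 0.03, "ax": -0.28, "ay": 0, "az": 0.003},
    {"jaw": 0, "tx": 0.135, "ty": 0.016, "tz": 0.04, "ax": -0.35, "ay": 0, "az": 0.003},
    {"jaw": 0, "tx": 0.1585, "ty": 0.0185, "tz": 0.045, "ax": -0.405, "ay": 0, "az": 0.003},
    {"jaw": 0, "tx": 0.1585, "ty": 0.0185, "tz": 0.045, "ax": -0.405, "ay": 0, "az": 0.003},
    {"jaw": 0, "tx": 0.1585, "ty": 0.0185, "tz": 0.045, "ax": -0.405, "ay": 0, "az": 0.003},
  ],
)

```text
time: 7.55
tool_pos: [0.5118, 0.2611, 0.2388]
ee_rot: [2.746, 0.001, 1.589]
wrist_force: [-0.7, 0.1, -4.3]
width: 0.0079
```

```bash
python3 -c "
from h import *
place(.008,.001,.13,.4)
place(.008,.001,.025,.4)"
```

```text
t=7.5 pos [0.5118 0.2611 0.2388] rpy [2.746e+00 1.000e-03 1.589e+00] F [-0.7  0.1 -4.3] w 0.0079
shift [0.0011 0.0002 0.0012] turn [-0.004  0.001 -0.   ] jp [ 0.47 -0.12  1.57 -0.18  1.33  0.47]
t=7.5 pos [0.5118 0.2611 0.2388] rpy [2.746e+00 1.000e-03 1.589e+00] F [-0.7  0.1 -4.3] w 0.0079
shift [ 0.0012 -0.0403  0.098 ] turn [-0.004  0.001 -0.   ] jp [ 0.47 -0.12  1.57 -0.18  1.33  0.47]
```

step_arm(
  steps=[
    {"jaw": 0, "tx": 0.001, "ty": -0.012, "tz": 0.028, "ax": 0, "ay": 0, "az": 0},
    {"jaw": 0, "tx": 0.001, "ty": -0.023, "tz": 0.056, "ax": -0.002, "ay": 0, "az": 0},
    {"jaw": 0, "tx": 0.001, "ty": -0.033, "tz": 0.08, "ax": -0.004, "ay": 0, "az": 0},
    {"jaw": 0, "tx": 0.001, "ty": -0.04, "tz": 0.097, "ax": -0.004, "ay": 0, "az": 0},
    {"jaw": 0, "tx": 0.001, "ty": -0.04, "tz": 0.097, "ax": -0.004, "ay": 0, "az": 0},
    {"jaw": 0, "tx": 0.001, "ty": -0.04, "tz": 0.097, "ax": -0.004, "ay": 0, "az": 0},
  ],
)

```text
time: 8.15
tool_pos: [0.5133, 0.261, 0.1347]
ee_rot: [2.741, 0.001, 1.587]
wrist_force: [-0.1, -0.1, -3.6]
width: 0.0075
```

```bash
python3 - <<'E'
from h import *
o=get_obs(); p,d=snapshot("scene"); P=cloud("scene",d); save("s4",cv2.resize(p[120:280,330:500],(680,640))[:600])
F=P.reshape(-1,3); F=F[~np.isnan(F[:,0])]
s=R.from_euler('z',-np.radians(1.1)).apply(F-np.array([.55,.262,0]))
X=s[(abs(s[:,1])<.048)&(s[:,0]>-.1)&(s[:,0]<.016)&(s[:,2]>.028)&(s[:,2]<.11)]
c,*_=np.linalg.lstsq(np.c_[X[:,1:],np.ones(len(X))],X[:,0],rcond=None); print("front face: x=",c, len(X))
place(.003,.001,.0145,.4)
E
```

```text
front face: x= [ 0.03031082 -0.42671359  0.02525308] 1193
t=8.2 pos [0.5139 0.2616 0.136 ] rpy [ 2.739e+00 -1.000e-03  1.588e+00] F [ 0.2  0.3 -1.9] w 0.0078
shift [ 0.0007 -0.0113  0.0101] turn [ 0.003  0.    -0.002] jp [ 0.48 -0.07  1.74 -0.19  1.11  0.51]
```

View pics/s4.png

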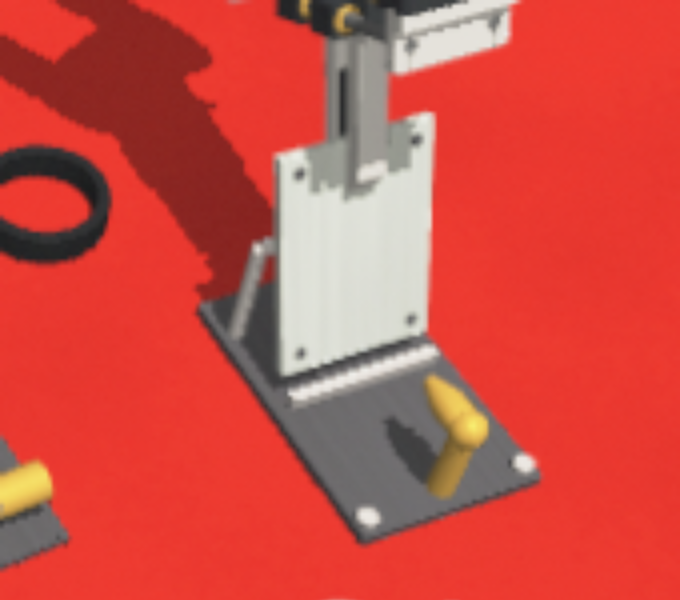

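step_arm(
  steps=[
    {"jaw": 0, "tx": 0.0005, "ty": -0.005, "tz": 0.005, "ax": 0, "ay": 0, "az": 0},
    {"jaw": 0, "tx": 0.0005, "ty": -0.009, "tz": 0.009, "ax": 0, "ay": 0, "az": 0},
    {"jaw": 0, "tx": 0.0005, "ty": -0.011, "tz": 0.01, "ax": 0, "ay": 0, "az": 0},
    {"jaw": 0, "tx": 0.0005, "ty": -0.011, "tz": 0.01, "ax": 0, "ay": 0, "az": 0},
    {"jaw": 0, "tx": 0.0005, "ty": -0.011, "tz": 0.01, "ax": 0, "ay": 0, "az": 0},
  ],
)

```text
time: 8.7
tool_pos: [0.5076, 0.2621, 0.1225]
ee_rot: [2.739, -0.001, 1.588]
wrist_force: [-0.1, -0.1, -3.2]
width: 0.0077
```

```bash
python3 - <<'E'
from h import *
place(.003,.001,.0145,.4)
place(.001,.001,.0116,.4)
E
```

```text
t=8.7 pos [0.5076 0.2621 0.1225] rpy [ 2.739e+00 -1.000e-03  1.588e+00] F [-0.1 -0.1 -3.2] w 0.0077
shift [ 0.0001 -0.0002  0.0002] turn [ 0.003  0.    -0.002] jp [ 0.48 -0.07  1.77 -0.2   1.09  0.53]
t=8.7 pos [0.5076 0.2621 0.1225] rpy [ 2.739e+00 -1.000e-03  1.588e+00] F [-0.1 -0.1 -3.2] w 0.0077
shift [ 0.0001 -0.0032  0.002 ] turn [ 0.003  0.    -0.002] jp [ 0.48 -0.07  1.77 -0.2   1.09  0.53]
```

Now I move down in small steps, 1 mm per row, until it touches.

step_arm(
  steps=[
    {"jaw": 0, "tx": 0, "ty": -0.0015, "tz": 0.001, "ax": 0, "ay": 0, "az": 0},
    {"jaw": 0, "tx": 0, "ty": -0.003, "tz": 0.002, "ax": 0, "ay": 0, "az": 0},
    {"jaw": 0, "tx": 0, "ty": -0.003, "tz": 0.002, "ax": 0, "ay": 0, "az": 0},
  ],
)

```text
time: 9.0
tool_pos: [0.5057, 0.2622, 0.1197]
ee_rot: [2.738, -0.001, 1.588]
wrist_force: [1.2, 0.7, -3.6]
width: 0.0076
```

step_arm(
  steps=[
    {"jaw": 0, "tx": 0, "ty": -0.0004, "tz": 0.0009, "ax": 0, "ay": 0, "az": 0},
    {"jaw": 0, "tx": 0, "ty": -0.0008, "tz": 0.0018, "ax": 0, "ay": 0, "az": 0},
    {"jaw": 0, "tx": 0, "ty": -0.0008, "tz": 0.0018, "ax": 0, "ay": 0, "az": 0},
  ],
)

```text
time: 9.3
tool_pos: [0.5059, 0.2623, 0.1195]
ee_rot: [2.737, -0.001, 1.588]
wrist_force: [-4.6, -1.9, 4.1]
width: 0.0079
```

```bash
python3 - <<'E'
from h import *
print(get_obs()["wrist_force"],get_obs()["wrist_torque"])
place(.001,.001,.0116,.4)
E
```

```text
[-4.58682667 -1.92448004  4.09724675] [-0.4061054   1.05048227 -0.14371953]
t=9.3 pos [0.5059 0.2623 0.1195] rpy [ 2.737e+00 -1.000e-03  1.588e+00] F [-4.6 -1.9  4.1] w 0.0079
shift [-0.0001 -0.0005 -0.0001] turn [ 0.005 -0.    -0.002] jp [ 0.49 -0.07  1.78 -0.2   1.08  0.53]
```

step_arm(
  steps=[
    {"jaw": 0, "tx": 0, "ty": -0.001, "tz": -0.0005, "ax": -0.01, "ay": 0, "az": 0},
    {"jaw": 0, "tx": 0, "ty": -0.002, "tz": -0.0005, "ax": -0.02, "ay": 0, "az": 0},
    {"jaw": 0, "tx": 0, "ty": -0.002, "tz": -0.0005, "ax": -0.02, "ay": 0, "az": 0},
  ],
)

```text
time: 9.6
tool_pos: [0.5041, 0.2623, 0.1192]
ee_rot: [2.715, -0.001, 1.589]
wrist_force: [1.9, 0.6, -3.1]
width: 0.0081
```

```bash
python3 - <<'E'
from h import *
o=get_obs(); print(o["wrist_force"],o["wrist_torque"])
place(.001,.001,.0116,.4)
p,d=snapshot("scene"); P=cloud("scene",d)
F=P.reshape(-1,3); F=F[~np.isnan(F[:,0])]
s=R.from_euler('z',-np.radians(1.1)).apply(F-np.array([.55,.262,0]))
X=s[(abs(s[:,1])<.048)&(s[:,0]>-.1)&(s[:,0]<.016)&(s[:,2]>.028)&(s[:,2]<.11)]
c,*_=np.linalg.lstsq(np.c_[X[:,1:],np.ones(len(X))],X[:,0],rcond=None); print("front face: x=",c, np.arctan(-c[1]))
E
```

```text
[ 1.86366553  0.57085988 -3.07154026] [-0.10826496  0.13205101  0.02130509]
t=9.6 pos [0.5041 0.2623 0.1192] rpy [ 2.715e+00 -1.000e-03  1.589e+00] F [ 1.9  0.6 -3.1] w 0.0081
shift [-0.0002  0.0013  0.0004] turn [ 0.026 -0.    -0.002] jp [ 0.49 -0.09  1.8  -0.22  1.06  0.55]
front face: x= [ 0.0093199  -0.45576605  0.01312811] 0.42763861727703234
```

step_arm(
  steps=[
    {"jaw": 0, "tx": 0, "ty": 0, "tz": 0.001, "ax": 0, "ay": 0, "az": 0},
    {"jaw": 0, "tx": 0, "ty": 0, "tz": 0.001, "ax": 0, "ay": 0, "az": 0},
    {"jaw": 0.12, "tx": 0, "ty": 0, "tz": 0.001, "ax": 0, "ay": 0, "az": 0},
    {"jaw": 0.16, "tx": 0, "ty": 0, "tz": 0.001, "ax": 0, "ay": 0, "az": 0},
    {"jaw": 0.3, "tx": 0, "ty": 0, "tz": 0.001, "ax": 0, "ay": 0, "az": 0},
    {"jaw": 0.35, "tx": 0, "ty": 0, "tz": 0.001, "ax": 0, "ay": 0, "az": 0},
    {"jaw": 0.35, "tx": 0, "ty": 0, "tz": 0.001, "ax": 0, "ay": 0, "az": 0},
  ],
)

```text
time: 10.35
tool_pos: [0.5046, 0.2624, 0.1184]
ee_rot: [2.715, -0.001, 1.589]
wrist_force: [0.0, -0.2, -0.0]
width: 0.0325
```

```bash
cat >> h.py <<'E'
def plate():
    p,d=snapshot("scene"); P=cloud("scene",d)
    F=P.reshape(-1,3); F=F[~np.isnan(F[:,0])]
    s=R.from_euler('z',-np.radians(1.1)).apply(F-np.array([.55,.262,0]))
    X=s[(abs(s[:,1])<.048)&(s[:,0]>-.1)&(s[:,0]<.016)&(s[:,2]>.028)&(s[:,2]<.11)]
    c,*_=np.linalg.lstsq(np.c_[X[:,1:],np.ones(len(X))],X[:,0],rcond=None); print("plate face x=",c, "tilt",np.arctan(-c[1]))
    return p,P
E
python3 - <<'E'
from h import *
o=get_obs(); print(o["wrist_force"],o["width"]); plate()
E
```

```text
[ 0.0008616  -0.15375676 -0.01535019] 0.0325499485364263
plate face x= [ 0.00810845 -0.45837008  0.01325982] tilt 0.42979264965002195
```

The plate stays at 0.43 rad after release. I back off along the tool axis.

step_arm(
  steps=[
    {"jaw": 0.35, "tx": 0, "ty": 0, "tz": -0.02, "ax": 0, "ay": 0, "az": 0},
    {"jaw": 0.35, "tx": 0, "ty": 0, "tz": -0.05, "ax": 0, "ay": 0, "az": 0},
    {"jaw": 0.35, "tx": 0, "ty": 0, "tz": -0.09, "ax": 0, "ay": 0, "az": 0},
    {"jaw": 0.2, "tx": 0, "ty": 0, "tz": -0.13, "ax": 0, "ay": 0, "az": 0},
    {"jaw": 0, "tx": 0, "ty": 0, "tz": -0.14, "ax": 0, "ay": 0, "az": 0},
    {"jaw": 0, "tx": 0, "ty": 0, "tz": -0.14, "ax": 0, "ay": 0, "az": 0},
  ],
)

```text
time: 11.0
tool_pos: [0.4472, 0.2618, 0.2482]
ee_rot: [2.711, -0.004, 1.589]
wrist_force: [0.1, -0.5, -1.0]
width: 0.0126
```

```bash
python3 - <<'E'
from h import *
plate()
y=np.radians(5.1); V=np.array([.5265,-.0222])
q=V+R.from_euler('z',y).as_matrix()[:2,:2]@np.array([-.0465,0]); print(q)
rel([q[0],q[1]+.0,.20],[np.pi,0,np.pi/2+y])
E
```

```text
plate face x= [ 0.01367114 -0.45363985  0.01297269] tilt 0.4258767004037623
[ 0.48018409 -0.02633358]
t=11.1 pos [0.4467 0.2613 0.2456] rpy [ 2.715e+00 -1.000e-03  1.589e+00] F [ 1.5 -0.2 -0.6] w 0.0085
shift [-0.2882  0.0071  0.0528] turn [ 0.426  0.014 -0.07 ] jp [ 0.56 -0.26  1.69 -0.22  1.35  0.55]
```

step_arm(
  steps=[
    {"jaw": 0, "tx": -0.04, "ty": 0.001, "tz": 0.0, "ax": 0.07, "ay": 0, "az": -0.01},
    {"jaw": 0, "tx": -0.09, "ty": 0.002, "tz": 0.01, "ax": 0.15, "ay": 0.005, "az": -0.02},
    {"jaw": 0, "tx": -0.14, "ty": 0.003, "tz": 0.02, "ax": 0.23, "ay": 0.01, "az": -0.04},
    {"jaw": 0, "tx": -0.19, "ty": 0.005, "tz": 0.035, "ax": 0.31, "ay": 0.014, "az": -0.05},
    {"jaw": 0, "tx": -0.24, "ty": 0.007, "tz": 0.05, "ax": 0.39, "ay": 0.014, "az": -0.07},
    {"jaw": 0, "tx": -0.288, "ty": 0.007, "tz": 0.053, "ax": 0.426, "ay": 0.014, "az": -0.07},
    {"jaw": 0, "tx": -0.288, "ty": 0.007, "tz": 0.053, "ax": 0.426, "ay": 0.014, "az": -0.07},
    {"jaw": 0, "tx": -0.288, "ty": 0.007, "tz": 0.053, "ax": 0.426, "ay": 0.014, "az": -0.07},
  ],
)

```text
time: 11.85
tool_pos: [0.4794, -0.0274, 0.1965]
ee_rot: [-3.136, -0.002, 1.656]
wrist_force: [-0.4, -0.1, -0.1]
width: 0.0002
```

```bash
python3 - <<'E'
from h import *
plate()
y=np.radians(5.1); V=np.array([.5265,-.0222,0])
q=V+R.from_euler('z',y).apply([-.0489,0,0]); print(q)
rel([q[0],q[1],.12],[np.pi,0,np.pi/2+y])
p,d=snapshot("wrist"); save("w5",p); P=cloud("wrist",d); F=P.reshape(-1,3); F=F[~np.isnan(F[:,0])]
s=R.from_euler('z',-y).apply(F-V)
X=s[(s[:,0]>-.09)&(s[:,0]<.05)&(abs(s[:,1])<.04)&(s[:,2]>.07)&(s[:,2]<.125)]
print(len(X),np.percentile(X,[1,50,99],axis=0).round(4))
X=s[(abs(s[:,0]+.052)<.02)&(abs(s[:,1]+.048)<.015)&(s[:,2]>.06)&(s[:,2]<.09)]
print("post",len(X), np.median(X,axis=0) if len(X) else 0)
E
```

```text
plate face x= [ 0.01006175 -0.45442329  0.01290418] tilt 0.42652624428520347
[ 0.47779359 -0.02654693  0.        ]
t=11.9 pos [ 0.4795 -0.0261  0.1975] rpy [-3.138e+00 -2.000e-03  1.658e+00] F [-0.4  0.7  0.4] w 0.0006
shift [-0.0005 -0.0014  0.0775] turn [-0.004 -0.002 -0.002] jp [-0.17 -0.06  1.55  0.    1.65 -0.26]
5610 [[-0.0659 -0.0196  0.0711]
 [-0.0255  0.0039  0.0985]
 [ 0.0491  0.0253  0.1122]]
post 0 0
```

View pics/w5.png

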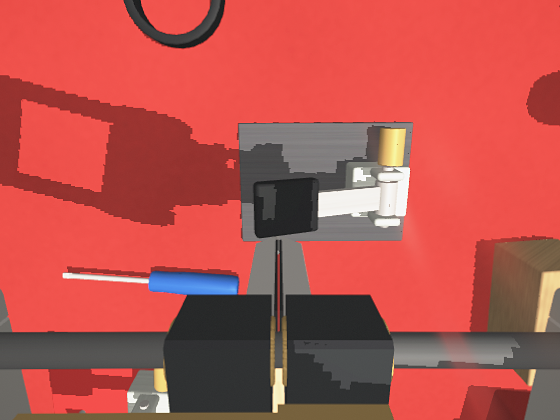

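Everything is in view: the paddle is at (286,207) and the shut fingers are at its height in x. The plate is still leaning. Now I lower onto the paddle.

step_arm(
  steps=[
    {"jaw": 0, "tx": 0.002, "ty": 0, "tz": 0.04, "ax": -0.004, "ay": 0, "az": 0},
    {"jaw": 0, "tx": 0.002, "ty": 0, "tz": 0.07, "ax": -0.004, "ay": 0, "az": 0},
    {"jaw": 0, "tx": 0.002, "ty": 0, "tz": 0.08, "ax": -0.004, "ay": 0, "az": 0},
    {"jaw": 0, "tx": 0.002, "ty": 0, "tz": 0.088, "ax": -0.004, "ay": 0, "az": 0},
    {"jaw": 0, "tx": 0.002, "ty": 0, "tz": 0.096, "ax": -0.004, "ay": 0, "az": 0},
    {"jaw": 0, "tx": 0.002, "ty": 0, "tz": 0.103, "ax": -0.004, "ay": 0, "az": 0},
    {"jaw": 0, "tx": 0.002, "ty": 0, "tz": 0.108, "ax": -0.004, "ay": 0, "az": 0},
    {"jaw": 0, "tx": 0.002, "ty": 0, "tz": 0.108, "ax": -0.004, "ay": 0, "az": 0},
  ],
)

```text
time: 12.75
tool_pos: [0.4795, -0.023, 0.0914]
ee_rot: [3.139, -0.002, 1.66]
wrist_force: [-3.5, 1.0, 5.8]
width: 0.0004
```

```bash
cat >> h.py <<'E'
def lever():
    p,P=plate()
    y=np.radians(5.1); V=np.array([.5275,-.0197,0])
    for n in ("scene","top","wrist"):
        if n!="scene": c=cam(n); P=cloud(n,snapshot(n)[1],c)
        F=P.reshape(-1,3); F=F[~np.isnan(F[:,0])]
        s=R.from_euler('z',-y).apply(F-V)
        X=s[(s[:,0]>-.018)&(s[:,0]<.03)&(abs(s[:,1])<.006)&(s[:,2]>.055)&(s[:,2]<.115)]
        if len(X)>6: c=np.polyfit(X[:,0],X[:,2],1); print(n,"bar",len(X),"lever press angle",.35+np.arctan(c[0]))
        X=s[(s[:,0]>-.076)&(s[:,0]<-.028)&(abs(s[:,1])>.010)&(abs(s[:,1])<.021)&(s[:,2]>.06)&(s[:,2]<.11)]
        if len(X)>6: c=np.polyfit(X[:,0],X[:,2],1); print(n,"paddle",len(X),"z at press pt",np.polyval(c,-.049),"angle",.35+np.arctan(c[0]))
        X=s[(abs(s[:,0]+.052)<.012)&(abs(s[:,1]+.050)<.012)&(s[:,2]>.04)&(s[:,2]<.1)]
        if len(X): print(n,"post top",np.percentile(X[:,2],95),len(X))
    return p
E
python3 - <<'E'
from h import *
save("s6",cv2.resize(lever()[170:300,250:370],(720,600)))
rel([.479,-.0241,.087],[np.pi,0,np.pi/2+np.radians(5.1)])
E
```

```text
plate face x= [ 0.01127712 -0.45713786  0.0131735 ] tilt 0.4287738951911072
scene bar 97 lever press angle 0.2060420502614271
scene paddle 95 z at press pt 0.08145339331980403 angle 0.22158345044689143
scene post top 0.07725328069686603 43
top bar 12 lever press angle 0.20329976840981215
wrist bar 1427 lever press angle 0.19136652921859043
wrist paddle 2506 z at press pt 0.08920821268970988 angle 0.30744219016754004
t=12.9 pos [ 0.4796 -0.0229  0.092 ] rpy [ 3.138e+00 -2.000e-03  1.660e+00] F [-2.1  1.7  6.5] w 0.0003
shift [-0.0011 -0.0008  0.005 ] turn [ 0.003 -0.002  0.   ] jp [-0.17 -0.01  1.72  0.    1.43 -0.26]
```

View pics/s6.png

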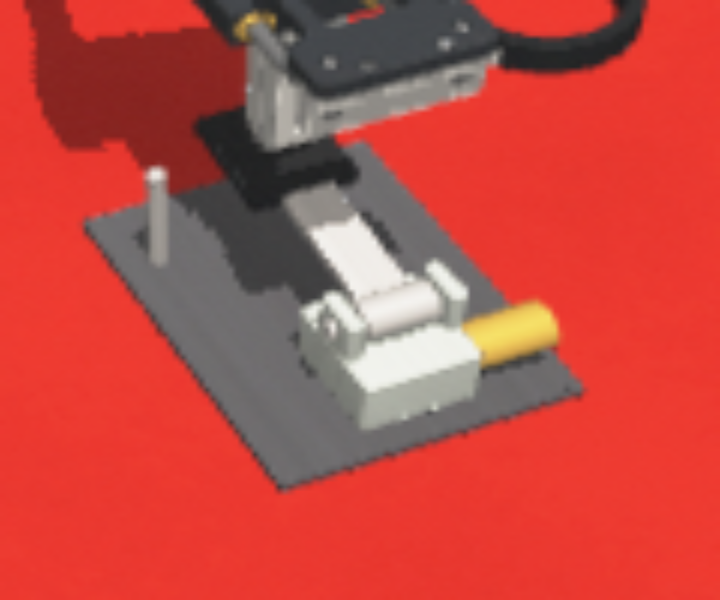

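step_arm(
  steps=[
    {"jaw": 0, "tx": 0, "ty": 0, "tz": 0.004, "ax": 0, "ay": 0, "az": 0},
    {"jaw": 0, "tx": 0, "ty": 0, "tz": 0.007, "ax": 0, "ay": 0, "az": 0},
    {"jaw": 0, "tx": 0, "ty": 0, "tz": 0.007, "ax": 0, "ay": 0, "az": 0},
    {"jaw": 0, "tx": 0, "ty": 0, "tz": 0.007, "ax": 0, "ay": 0, "az": 0},
    {"jaw": 0, "tx": 0, "ty": 0, "tz": 0.007, "ax": 0, "ay": 0, "az": 0},
  ],
)

```text
time: 13.4
tool_pos: [0.4799, -0.0231, 0.0868]
ee_rot: [3.137, -0.001, 1.66]
wrist_force: [-4.1, 0.6, 6.1]
width: 0.0004
```

```bash
python3 - <<'E'
from h import *
lever()
for i in range(3): rel([.479,-.0241,.087],[np.pi,0,np.pi/2+np.radians(5.1)]); snapshot("top")
E
```

```text
plate face x= [ 0.01447823 -0.45326124  0.01294093] tilt 0.4255626604828357
scene bar 98 lever press angle 0.22405334912571204
scene paddle 96 z at press pt 0.07722804810057333 angle 0.2509533337308807
scene post top 0.07561343182424829 43
top bar 12 lever press angle -0.11013295404140466
wrist bar 1490 lever press angle 0.2406776723341254
wrist paddle 2750 z at press pt 0.08581478411655097 angle 0.3947284237038298
t=13.6 pos [ 0.4799 -0.0231  0.0868] rpy [ 3.137e+00 -1.000e-03  1.660e+00] F [-3.9 -0.6  6.4] w 0.0005
shift [-0.001  -0.001  -0.0002] turn [ 0.004 -0.001  0.   ] jp [-0.17 -0.01  1.73  0.    1.42 -0.26]
t=13.6 pos [ 0.4799 -0.0231  0.0868] rpy [ 3.137e+00 -1.000e-03  1.660e+00] F [-3.3  0.3  6.5] w 0.0002
shift [-0.0009 -0.001  -0.0002] turn [ 0.004 -0.001  0.   ] jp [-0.17 -0.01  1.73  0.    1.42 -0.26]
t=13.7 pos [ 0.4799 -0.0231  0.0868] rpy [ 3.137e+00 -1.000e-03  1.660e+00] F [-4.6 -0.5  6.3] w 0.0003
shift [-0.0009 -0.001  -0.0002] turn [ 0.004 -0.001  0.   ] jp [-0.17 -0.01  1.73  0.    1.42 -0.26]
```

step_arm(
  steps=[
    {"jaw": 0, "tx": 0, "ty": 0, "tz": 0.003, "ax": 0, "ay": 0, "az": 0},
    {"jaw": 0, "tx": 0, "ty": 0, "tz": 0.003, "ax": 0, "ay": 0, "az": 0},
    {"jaw": 0, "tx": 0, "ty": 0, "tz": 0.003, "ax": 0, "ay": 0, "az": 0},
    {"jaw": 0, "tx": 0, "ty": 0, "tz": 0.003, "ax": 0, "ay": 0, "az": 0},
  ],
)

```text
time: 14.1
tool_pos: [0.4802, -0.0231, 0.0856]
ee_rot: [3.136, -0.0, 1.66]
wrist_force: [-4.1, -0.3, 6.8]
width: 0.0007
```

```bash
python3 - <<'E'
from h import *
p=lever(); lever(); rel([.479,-.0241,.086],[np.pi,0,np.pi/2+np.radians(5.1)])
save("s7",cv2.resize(p[140:300,130:470],(800,376)))
E
```

```text
plate face x= [ 0.0125185  -0.45172728  0.01281165] tilt 0.42428940134825666
scene bar 99 lever press angle 0.2574885422355647
scene paddle 94 z at press pt 0.07574958691312021 angle 0.2653849318181141
scene post top 0.07717891959403181 42
top bar 13 lever press angle 0.32136116941145304
wrist bar 1505 lever press angle 0.2523165974511711
wrist paddle 2813 z at press pt 0.08506214183640295 angle 0.4222726065367974
plate face x= [ 0.0113134  -0.45409999  0.01292449] tilt 0.42625824170783205
scene bar 94 lever press angle 0.26260909236138374
scene paddle 98 z at press pt 0.07624843864679579 angle 0.2875762240909221
scene post top 0.07531500129545697 43
top bar 14 lever press angle 0.30756747629670406
wrist bar 1484 lever press angle 0.2506916359300872
wrist paddle 2824 z at press pt 0.0850965521943261 angle 0.42479335970955295
t=14.4 pos [ 0.4802 -0.0231  0.0856] rpy [ 3.136 -0.     1.66 ] F [-3.7  1.5  6.8] w -0.0001
shift [-0.0009 -0.0013 -0.0004] turn [ 0.005 -0.     0.001] jp [-0.17 -0.01  1.73  0.    1.42 -0.26]
```

View pics/s7.png

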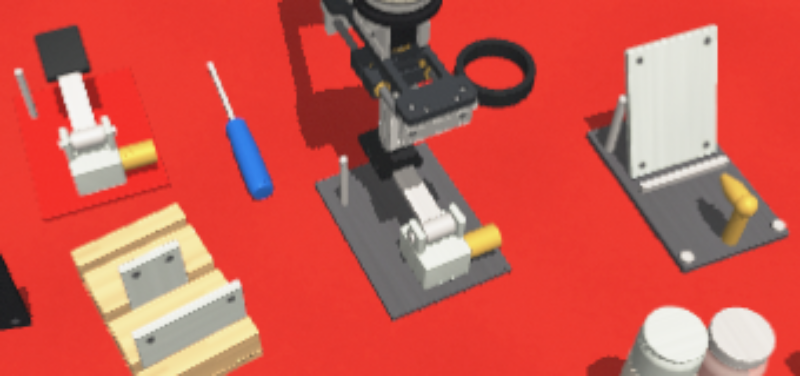

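The plate leans on the stand at (670,100) behind the lip. The paddle is held at (392,155), level with the post top, at a lever angle of about 0.25. The other objects have not moved, so I hand the job in.

```bash
python3 -c "
from bench import *
print(close_job())"
```

```text
the job is handed in; nothing more can be done
None
```

The tall silver plate is leaning on the blow-off stand, and I handed the job in with the gripper holding the valve lever about half-way down. It took about 14.4 s of the 58 s allowed, and no verdict was reported.

- **Plate:** I lifted it out of the near slot, set its foot on the base behind the lip, and let go. In the last check it leaned back about 0.43 rad against the bar, with its face square to the nozzle to within about 0.01 rad.
- **Lever:** I pressed the grey valve's paddle with the closed fingers. The wrist camera put the lever at 0.25 rad and the scene camera at 0.26. The push was about 6.8 N, close to the 6 N expected half-way. The paddle was within about 1–1.5 mm of the post top.
- **Readings that disagreed:** The top camera gave 0.31–0.32 rad for the lever, but from only about 13 points. The slope fits on the paddle face were also off: 0.42 from the wrist camera and 0.27–0.29 from the scene camera. I set the wrist camera's paddle readings and the top camera's angle aside, because the fingers partly hid the paddle.
- **Everything else:** In the last picture the other two plates, the red valve and the other things in view looked unmoved.

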